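# Close the food processor's feed tube and hold the dial on pulse

## Task

Get the food processor pulsing: first close its feed tube with the loose pusher from the counter, fully home with its flange resting on the tube's rim. Only then turn the dial on the motor block clockwise, past its two click positions, to the sprung third position at the end of its travel, and hold it there against the spring: you finish while still holding the dial. Leave the other things on the counter as they stand.

Things in the scene. Friction and masses are not known exactly. Their poses are not given: they have to be found in the camera images.
- pusher_mid (a point): Pusher, loose, white plastic, 97 mm tall, upright on its foot; 60 to 130 g. This point: on its axis, 48.5 mm above the foot. Heights above the foot: round shaft 50 mm across to 57 mm (lowest 10 mm tapers to 42 mm), round flange 66 mm across to 63 mm, then a grip bar to 97 mm, 44 mm long (this frame's x) and 22 mm wide (y). z is up. Stands left or right of the processor.
- tube_mouth (a point): Centre of the feed tube's open mouth, level with its rim 212 mm above the counter. Clear upright tube on the lid: bore 56 mm, 62 mm deep, grey collar 69 mm across at the rim. The pusher's shaft enters from above at any yaw until the flange lies on the rim (pusher_mid is then 8.5 mm below this point). Axes are the machine's: z up, -x its front, y from motor block to bowl.
- processor: Food processor, white, fixed, 325 mm long (y) by 200 mm deep (x); origin at the middle of its underside. Motor block, top 140 mm above the counter, at the -y end; clear bowl with clear lid, top 150 mm, at the +y end, tube mouth at (0, 100, 212) mm. Bowl handle reaches 120 mm to the front (-x), 134 mm high. Dial axis at (-20, -100) mm on the motor block.
- dial_grip (a point): Dial on the motor block, grey: disc 50 mm across with an upright grip bar 47 mm long, 14 mm wide, rising 30 mm above the disc. This point: on the vertical dial axis, 175 mm above the counter, 7 mm below the bar's top, 23 mm above the disc. The frame turns with the dial: x along the bar, y across it, z up; pointer line at the -x end. At value 0 the bar is 0.6 rad counter-clockwise of the machine's x.
- dial (a joint): Dial angle in rad, growing clockwise seen from above: 0 off (dot on the deck), 0.4 first click (one line), 0.8 second click (two lines), 1.2 third position, pulse (broad block), at a firm stop. It stays at the clicks by itself; turning past one takes up to 0.2 N m. Beyond the second a spring pushes back with about 0.1 N m and returns it to the second click if let go.
- saffron_jar: Bystander: orange plastic jar with hinged cap, 47 mm in diameter, 53 mm tall; origin at its underside.
- jug: Bystander: glass measuring jug, 100 mm in diameter, 115 mm tall, handle reaching 88 mm from the axis on its -x side; origin at its underside.
- spatula: Bystander: wooden spatula lying on the counter, 270 mm long along its x axis.
- pot: Bystander: black nonstick pot, 200 mm in diameter, 105 mm tall, handle to 275 mm from the axis on its +x side; origin at its underside.
- clamped_lid: Bystander: steel pot lid, 190 mm in diameter, held on edge by a spring clamp on the counter, 202 mm tall; origin at its underside.
- pepper_mill: Bystander: wooden pepper mill, 52 mm in diameter, 139 mm tall; origin at its underside.
- small_bowl: Bystander: white china bowl, 116 mm in diameter, 45 mm tall; origin at its underside.
Not all that is in view belongs to the job. Of the things like the part that bears pusher_mid, leave any that is pink, purple or turquoise; of the rest the smaller one is meant.

How it is judged:
By the outcome, as a careful person would: the job done as asked, in the order asked, and still so for the second after the job is handed in, while the arm keeps its last pose, push and grip.
It also fails if it takes over 58 s, if anything falls off the work surface, if the arm or the gripper's body presses on something with over 40 N, if the wrist force passes 120 N, or if a joint passes its speed limit or range.

## Robot

A 7-joint arm with a two-finger parallel gripper is mounted at the origin on the work surface. World frame = base frame: x ahead of the robot, y to its left, z up, the work surface at z = 0. Lengths are in m, angles in rad, forces in N, time in s.
With the tool pointing down it reaches from about 0.4 to 0.875 m from the base axis. Payload 19.3 kg.
Tool frame: the origin (TCP) lies at the very end of the fingers, on their centre line; the grasp point (between the pads) lies 19 mm behind it; z points along the fingers, y is the line along which they close (so a half turn about z gives the same grasp; the last joint's range is limited). The gripper opens to 85 mm and grips with 20 to 120 N. Pads are 22 mm wide; open, the fingers measure 114 mm over their backs; the gripper's body (76 mm by 85 mm) begins 54 mm behind the grasp point. The pads swing forward as they close: fully open they stand 13 mm farther back than shut.
Start: joints at [-1.348, 0.521, -0.036, 1.599, 0.021, 1.021, -0.113], TCP at [0.18, 0.598, 0.231] pointing down, gripper open.
Joint ranges: [-2.91, 2.91], [-0.3, 2.13], [-1.5, 1.42], [0.17, 2.43], [-1.26, 4.41], [0.16, 1.93], [-2.52, 2.52]. Speed limits (rad/s): [1.89, 1.89, 2.39, 2.39, 3.01, 3.01, 3.01].

## Interface

Orientations are given as [roll, pitch, yaw] about the fixed x, y, z axes, in that order (R = Rz(yaw) Ry(pitch) Rx(roll)).
In Python, from workcell import bot gives the robot as it stands. The module is installed in compiled form; this text tells all that it offers.
- The arm moves only by the tool apply_moves, never from a script. Its arguments are lists of equal length, an entry for each row: "claw": the finger opening in m, from 0 to 0.0854; "xyz": the shift along the tool's x, y, z in m, a list of three; "twist": the turn, a rotation vector about the tool's x, y, z in rad, a list of three. A call has 1 to 20 rows; each row shifts and turns the commanded pose from where the row before left it, along the tool's axes as they then stand; what a row does not reach is not made up. A row lasts 1/10 s, in which the tool goes at most 50 mm and 8.59 degrees, less where a joint would pass 70% of its speed; a pose out of reach is approached as far as the arm can. A call with a gripper value outside its range is refused whole. The fingers move at their own pace and stop on an object; "force" is the grip in N (left out, the last holds). Time passes only in rows, so rows that do not move let the fingers close. It gives the time, the measured TCP pose, the force, the opening and the grip force at its end, in the units of the state.
- bot.observe(): the state, without advancing time (a new reading comes with each control period).
- bot.grab_frame(name): name is "scene" or "top" or "wrist"; returns a dict with "img" (384x512x3 uint8, red, green, blue), "vfov" (degrees; the focal length in pixels is half the picture's height over the tangent of half this angle, whatever the lens; pixels are square), "cx", "cy" (the principal point, pixels), "view" (4x4, takes a point from world to camera coordinates). Camera axes: x right, y up, looking along -z (the intrinsics and any distortion apply to the point x, -y, -z); pixel columns grow to the right and rows downward; lengths in m; the calibration is good to about 2 mm. A picture is of the moment at which its call begins. There is no depth.
- bot.job_done(): hands the job in; it is judged then, once.
Trained networks look in the newest picture that a camera, given by its name, has taken for a name from the list of things; names that differ only in an ending like _2 or _b are one class to them, and where a whole thing is asked for, a point or a joint stands for the part that bears it (a point fixed in the world has none). Each returns a list of dicts, best first, with "score" (0 to 1); they miss things now and then, are a little off and sometimes report something else, mostly with a low value. They report only what shows in the picture. A call takes as long as a camera call. They do not tell look-alikes from the thing itself.
- bot.find_in(camera, query): "position" ([x, y, z] in m, in world coordinates, good to about 4 mm: the middle of the surface that is visible of it).
The state is a dict: "clock": time; "qpos": joint angles; "qd": joint speeds; "joint_efforts": joint torques, N m; "position": TCP position; "tool_rot": TCP orientation; "force": force on the tool from outside, world axes, zero at the start; "moment": the same for the moment, N m; "grip_width": finger opening in m; "finger_force": force on a finger pad.
Only numpy, scipy, OpenCV 4.12 (cv2) and the standard library are available. Lean on these libraries where they do the work, as an engineer would, in place of code of your own. Each camera call takes 0.05 s, during which the arm holds its last target. There are 200 camera calls.

## Working session

There is one attempt and no reset: what is moved stays moved. The work goes in short steps, Python scripts to look and compute and a tool call to move; the robot and the scene stay as the last step left them, time stands still between calls to the robot, and variables do not carry over. Pictures are saved under pics/ and viewed, at most 10 in all, crops included, and the job is handed in when it is done.

Besides the shell and the picture viewer there is one more tool, called after "Call:" as a command line: name --argument value ..., lists and objects as JSON in quotes. apply_moves: Moves the arm, as the interface text tells. Its arguments: {"type":"object","properties":{"claw":{"type":"array"},"xyz":{"type":"array"},"twist":{"type":"array"},"force":{"type":"number"}},"required":["claw","xyz","twist"]}

```bash
mkdir -p pics; cat > h.py <<'E'
import numpy as np, cv2
from workcell import bot
def proj(f,p):
    c=np.array(f["view"])@np.append(p,1); fl=192/np.tan(np.radians(f["vfov"])/2)
    return f["cx"]+fl*c[0]/-c[2], f["cy"]-fl*c[1]/-c[2]
def ray(f,u,v,z):
    fl=192/np.tan(np.radians(f["vfov"])/2); V=np.array(f["view"]); R=V[:3,:3]; o=-R.T@V[:3,3]
    d=R.T@np.array([(u-f["cx"])/fl,-(v-f["cy"])/fl,-1]); return o+d*(z-o[2])/d[2]
def save(f,n,s=1): cv2.imwrite(n,cv2.resize(f["img"][:,:,::-1],None,fx=s,fy=s,interpolation=cv2.INTER_CUBIC))
E
python3 - <<'E'
from h import *
a=bot.grab_frame("scene"); b=bot.grab_frame("top")
cv2.imwrite("pics/a.png",cv2.resize(np.vstack([a["img"],b["img"]])[:,:,::-1],(400,600)))
save(a,"pics/scene.png",1.5);save(b,"pics/top.png",1.5)
print({k:v for k,v in a.items() if k!="img"},{k:v for k,v in b.items() if k!="img"})
for c in("scene","top"):
  for q in["pusher_mid","tube_mouth","processor","dial_grip","dial","saffron_jar","jug","spatula","pot","clamped_lid","pepper_mill","small_bowl"]:
    try: print(c,q,[(np.round(d["position"],3).tolist(),round(d["score"],2)) for d in bot.find_in(c,q)[:4]])
    except Exception as e: print(q,e)
print(bot.observe())
E
```

```text
{'vfov': 54.97730004095671, 'cx': 256.2309554124484, 'cy': 196.244584839401, 'view': array([[-0.81653542,  0.57727605,  0.00471965,  0.47037453],
       [-0.44804796, -0.63886012,  0.62538849,  0.14124431],
       [ 0.36403699,  0.50853723,  0.78029927, -1.67367156],
       [ 0.        ,  0.        ,  0.        ,  1.        ]])} {'vfov': 50.02705230754384, 'cx': 252.41314116741208, 'cy': 192.93135476705274, 'view': array([[-0.02482911, -0.99966208,  0.00769683, -0.01191119],
       [ 0.99179711, -0.02366663,  0.12561202, -0.55003944],
       [-0.12538742,  0.01075253,  0.99204958, -1.59988088],
       [ 0.        ,  0.        ,  0.        ,  1.        ]])}
scene pusher_mid [([0.333, -0.245, 0.082], 0.96), ([0.329, -0.371, 0.083], 0.79), ([0.509, -0.258, 0.065], 0.61), ([0.446, -0.365, 0.063], 0.51)]
scene tube_mouth [([0.57, 0.058, 0.135], 0.97)]
scene processor []
scene dial_grip []
scene dial [([0.495, -0.072, 0.16], 0.42)]
scene saffron_jar [([0.446, 0.323, 0.054], 0.66)]
scene jug [([0.612, 0.328, 0.063], 0.72)]
scene spatula [([0.735, -0.437, 0.006], 0.69)]
scene pot []
scene cl
[... 876 characters left out ...]
lock': 1.3, 'qpos': array([-1.34822349,  0.52143067, -0.0362994 ,  1.59947409,  0.02121571,
        1.02109661, -0.11281423]), 'qd': array([ 0.00037605, -0.00102885, -0.00067613, -0.0007329 , -0.00038358,
        0.00082685,  0.00054986]), 'joint_efforts': array([ 1.03863861e-04, -9.26824951e+01,  1.97815128e+00, -3.70249486e+01,
        1.80727191e-02,  1.51177228e-03, -3.04242656e-05]), 'position': array([0.18040836, 0.59840099, 0.23128097]), 'tool_rot': array([-3.14157006e+00,  1.37235929e-05,  2.84876989e+00]), 'force': array([0.32763358, 0.31075891, 0.5667923 ]), 'moment': array([ 6.13955757e-02,  9.80394078e-05, -3.44547969e-02]), 'finger_force': 0.0, 'grip_width': 0.08519682706391525}
```

View pics/scene.png

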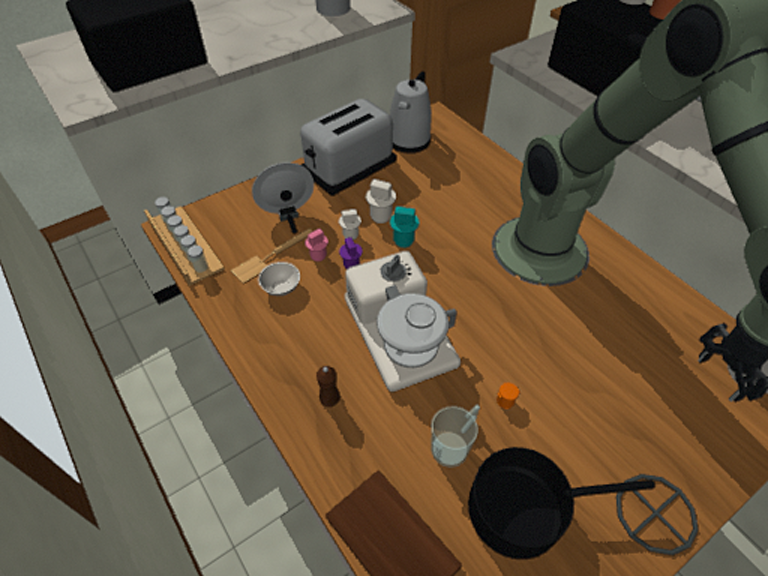

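View pics/top.png

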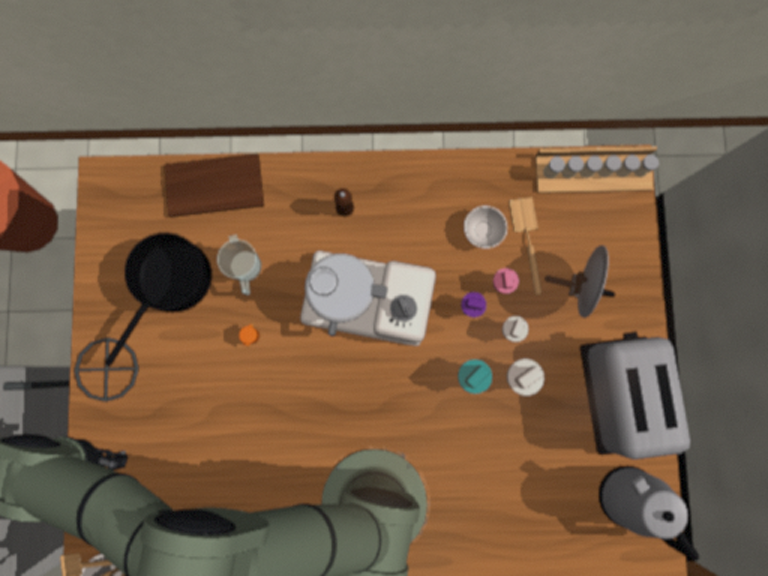

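The scene shows five pushers. Top picture at 1.5x: pink (507,281), purple (474,304), turquoise (476,376), large white (526,377) and small white (516,328). I exclude the three coloured ones, and the smaller white one is the target. Next is a close crop, with one of the processor as well.

```bash
python3 - <<'E'
from h import *
a=bot.grab_frame("scene"); b=bot.grab_frame("top")
np.save("a.npy",a,allow_pickle=True);np.save("b.npy",b,allow_pickle=True)
def crop(f,x,y,w,h,s): return cv2.resize(f["img"][y:y+h,x:x+w,::-1],None,fx=s,fy=s,interpolation=cv2.INTER_CUBIC)
# top crop x195..375,y160..265 ; scene crop x190..320 y110..265
cv2.imwrite("pics/c1.png",crop(b,195,160,180,110,4.4))
cv2.imwrite("pics/c2.png",crop(a,195,110,120,150,4))
E
```

```text
(no output)
```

View pics/c1.png

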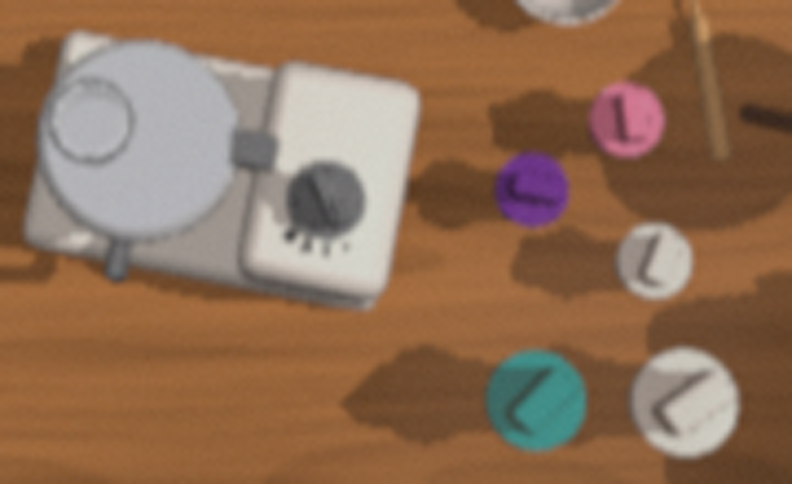

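View pics/c2.png

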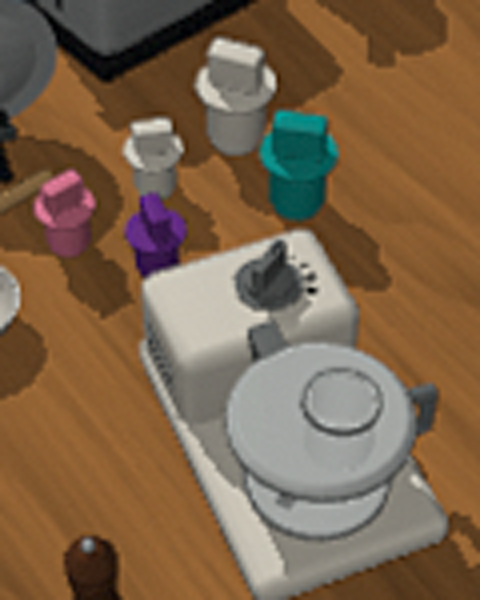

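Crop 1 (top): the small white pusher's flange is at (655,260), tube rim at (92,120), dial disc at (325,199), pointing down-right to the dot (off). Crop 2 (scene): the same white pusher is at (154,151), clearly smaller than the white one at (236,85). The choice holds.

```bash
python3 - <<'E'
from h import *
a=np.load("a.npy",allow_pickle=True).item();b=np.load("b.npy",allow_pickle=True).item()
A=lambda x,y:(195+x/4,110+y/4);B=lambda x,y:(195+x/4.4,160+y/4.4)
for n,p,q,z in[("tube",(343,400),(92,120),.212),("dial",(269,283),(325,199),.152),("pusher",(154,151),(655,260),.063)]:
    print(n,ray(a,*A(*p),z).round(4),ray(b,*B(*q),z).round(4))
print("pusher bar",ray(b,*B(640,278),.097),ray(b,*B(660,237),.097), "dialbar",ray(b,*B(310,172),.18),ray(b,*B(345,225),.18))
print(ray(b,*B(280,62),.14),ray(b,*B(420,85),.14),ray(b,*B(240,275),.14))
E
```

```text
tube [0.555  0.1123 0.212 ] [0.5505 0.1054 0.212 ]
dial [ 0.4979 -0.072   0.152 ] [ 0.4878 -0.0833  0.152 ]
pusher [ 0.4418 -0.3665  0.063 ] [ 0.4353 -0.3771  0.063 ]
pusher bar [ 0.41819838 -0.35542152  0.097     ] [ 0.45312273 -0.37455795  0.097     ] dialbar [ 0.50769183 -0.07024212  0.18      ] [ 0.46342255 -0.09760455  0.18      ]
[ 0.60666628 -0.04916709  0.14      ] [ 0.58409917 -0.16739533  0.14      ] [ 0.42686038 -0.01088038  0.14      ]
```

Call:
apply_moves --claw '[0.085,0.085,0.085,0.085,0.085,0.085,0.085,0.085,0.085,0.085,0.085,0.085,0.085,0.085,0.085]' --xyz '[[-0.03,-0.029,-0.013],[-0.03,-0.029,-0.013],[-0.03,-0.029,-0.013],[-0.03,-0.029,-0.013],[-0.03,-0.029,-0.013],[-0.03,-0.029,-0.013],[-0.03,-0.029,-0.013],[-0.03,-0.029,-0.013],[-0.03,-0.029,-0.013],[-0.03,-0.029,-0.013],[-0.03,-0.029,-0.013],[-0.03,-0.029,-0.013],[-0.03,-0.029,-0.013],[0,0,0],[0,0,0]]' --twist '[[0,0,0],[0,0,0],[0,0,0],[0,0,0],[0,0,0],[0,0,0],[0,0,0],[0,0,0],[0,0,0],[0,0,0],[0,0,0],[0,0,0],[0,0,0],[0,0,0],[0,0,0]]'

```text
clock: 2.9
position: [0.4452, 0.1243, 0.4005]
tool_rot: [3.141, 0.0, 2.847]
force: [-0.8, 0.9, -0.7]
grip_width: 0.085
finger_force: 0.0
```

```bash
python3 - <<'E'
from h import *
o=bot.observe();print(o["position"],o["tool_rot"],o["qpos"].round(2))
w=bot.grab_frame("wrist");print(w["vfov"],w["cx"],w["cy"],w["view"]);save(w,"pics/w1.png",1.5);np.save("w1.npy",w,allow_pickle=True)
for q in["tube_mouth","dial_grip","dial","processor"]:print(q,[(np.round(d["position"],3),d["score"]) for d in bot.find_in("wrist",q)[:2]])
print(proj(w,(.553,.109,.212)),proj(w,(.493,-.078,.152)))
E
```

```text
[0.44521282 0.12433578 0.4004576 ] [3.14118449e+00 2.93420509e-04 2.84705939e+00] [-0.65  0.1   0.27  1.76 -0.03  1.28  0.91]
63.48549537450458 257.7924583221406 188.0817892976369 [[ 2.89385414e-01  9.57212340e-01 -7.85989288e-04 -2.47911532e-01]
 [-9.11767741e-01  2.75396368e-01 -3.04690708e-01  4.62499590e-01]
 [-2.91437247e-01  8.88896865e-02  9.52451025e-01 -4.22715420e-01]
 [ 0.00000000e+00  0.00000000e+00  0.00000000e+00  1.00000000e+00]]
tube_mouth [(array([0.497, 0.025, 0.14 ]), 0.9), (array([0.64 , 0.332, 0.079]), 0.35)]
dial_grip [(array([ 0.491, -0.082,  0.165]), 0.94)]
dial [(array([ 0.487, -0.078,  0.165]), 0.82)]
processor [(array([0.498, 0.02 , 0.142]), 0.81)]
(np.float64(271.3715760506669), np.float64(251.6785867719209)) (np.float64(127.41851828966304), np.float64(227.7645221008646))
```

View pics/w1.png

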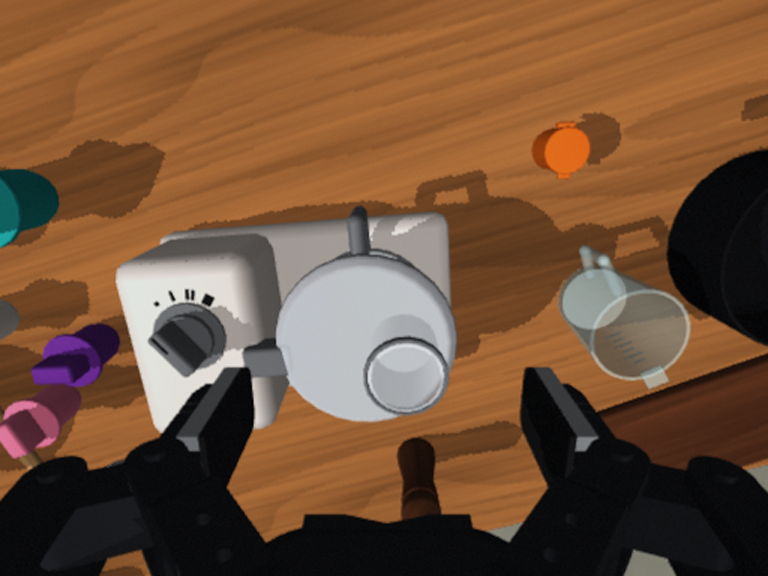

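Wrist picture (1.5x): the tube rim is centred at (406,375) and the dial disc at (190,338). Both agree with the top camera to about 2 px, and the dial is at off. Next I move over the pusher.

Call:
apply_moves --claw '[0.085,0.085,0.085,0.085,0.085,0.085,0.085,0.085,0.085,0.085,0.085,0.085,0.085,0.085]' --xyz '[[-0.009,-0.044,0.0045],[-0.009,-0.044,0.0045],[-0.009,-0.044,0.0045],[-0.009,-0.044,0.0045],[-0.009,-0.044,0.0045],[-0.009,-0.044,0.0045],[-0.009,-0.044,0.0045],[-0.009,-0.044,0.0045],[-0.009,-0.044,0.0045],[-0.009,-0.044,0.0045],[-0.009,-0.044,0.0045],[0,0,0],[0,0,0],[0,0,0]]' --twist '[[0,0,0],[0,0,0],[0,0,0],[0,0,0],[0,0,0],[0,0,0],[0,0,0],[0,0,0],[0,0,0],[0,0,0],[0,0,0],[0,0,0.1],[0,0,0.1],[0,0,0]]'

```text
clock: 4.55
position: [0.4003, -0.3668, 0.3504]
tool_rot: [-3.141, -0.001, 2.647]
force: [0.7, 0.8, -0.7]
grip_width: 0.0847
finger_force: 0.0
```

```bash
python3 - <<'E'
from h import *
w=np.load("w1.npy",allow_pickle=True).item()
print("tube",ray(w,406/1.5,375/1.5,.212),"dial",ray(w,190/1.5,338/1.5,.152),"bartop",ray(w,160/1.5,338/1.5,.182),ray(w,198/1.5,368/1.5,.182))
o=bot.observe();print(o["position"],o["tool_rot"],o["qpos"].round(2))
w=bot.grab_frame("wrist");save(w,"pics/w2.png",1.5);np.save("w2.npy",w,allow_pickle=True)
print([(np.round(d["position"],3),d["score"]) for d in bot.find_in("wrist","pusher_mid")])
print(proj(w,(.438,-.372,.063)))
E
```

```text
tube [0.55058595 0.1088167  0.212     ] dial [ 0.48932764 -0.07748163  0.152     ] bartop [ 0.47284398 -0.08459201  0.182     ] [ 0.50830945 -0.06530712  0.182     ]
[ 0.40026676 -0.36682606  0.35039155] [-3.14138385e+00 -8.21554492e-04  2.64720811e+00] [ 0.1   0.34  0.72  1.68 -0.24  1.21  1.95]
[(array([ 0.498, -0.276,  0.062]), 0.87), (array([ 0.317, -0.267,  0.086]), 0.73), (array([ 0.552, -0.357,  0.064]), 0.63), (array([ 0.436, -0.376,  0.068]), 0.58), (array([ 0.314, -0.383,  0.091]), 0.57)]
(np.float64(267.1751400785622), np.float64(172.6505622285179))
```

View pics/w2.png

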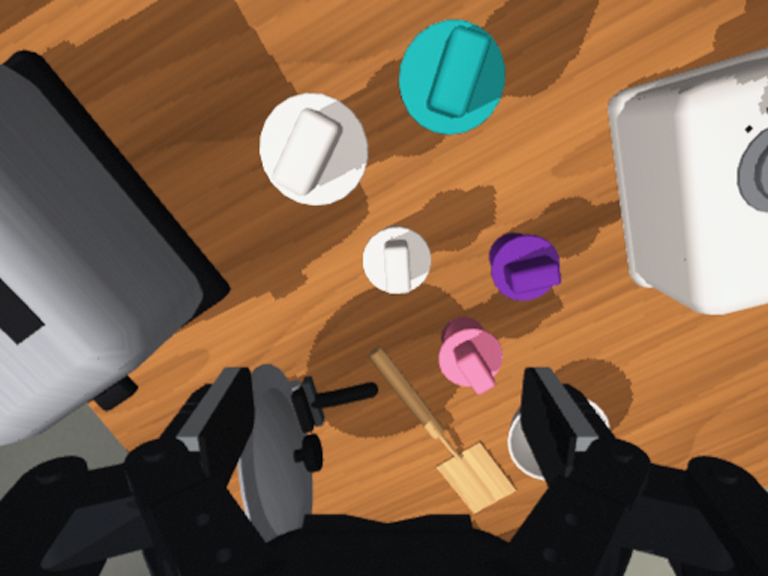

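The small white pusher is at (397,261) in the 1.5x picture, with its bar almost along the tool's x. The nearest neighbours, purple (525,267) and large white (313,150), are clear of the fingers.

```bash
python3 - <<'E'
from h import *
from scipy.spatial.transform import Rotation as Ro
w=np.load("w2.npy",allow_pickle=True).item();s=1.5
c=ray(w,397/s,260.5/s,.063);p=ray(w,396.5/s,243/s,.097);q=ray(w,398.5/s,291/s,.097)
print("c",c,"bar",p,q,(p+q)/2,np.linalg.norm(p-q),"yaw",np.arctan2(*(p-q)[1::-1]))
g=w["img"][155:200,235:295].astype(int).min(2);m=(g>205).astype(np.uint8)
n,l,st,ce=cv2.connectedComponentsWithStats(m);print(st,ce)
o=bot.observe();R=Ro.from_euler("xyz",o["tool_rot"]).as_matrix()
print("tool delta",R.T@(np.r_[c[:2],.070]-o["position"]))
E
```

```text
c [ 0.43762985 -0.37586986  0.063     ] bar [ 0.41511344 -0.36520448  0.097     ] [ 0.45495051 -0.38426749  0.097     ] [ 0.43503197 -0.37473598  0.097     ] 0.04416322738570791 yaw 2.6952726021783207
[[   0    0   60   45 1739]
 [   7    0   30   40  900]
 [  39   26   11   12   61]] [[32.86716504 22.30649799]
 [22.06666667 20.75444444]
 [43.18032787 31.63934426]]
tool delta [-0.03730324  0.00913643  0.28065328]
```

Call:
apply_moves --claw '[0.085,0.085,0.085,0.085,0.085,0.085,0.085,0.085,0.085,0.085,0.01,0.01,0.01,0.01,0.01,0.01,0.01]' --xyz '[[-0.036,0.009,0],[0,0,0.04],[0,0,0.04],[0,0,0.04],[0,0,0.04],[0,0,0.04],[0,0,0.04],[0,0,0.03],[0,0,0.012],[0,0,0],[0,0,0],[0,0,0],[0,0,0],[0,0,0],[0,0,0],[0,0,0],[0,0,0]]' --twist '[[0,0,0],[0,0,-0.045],[0,0,0],[0,0,0],[0,0,0],[0,0,0],[0,0,0],[0,0,0],[0,0,0],[0,0,0],[0,0,0],[0,0,0],[0,0,0],[0,0,0],[0,0,0],[0,0,0],[0,0,0]]' --force 50

```text
clock: 6.35
position: [0.4365, -0.3764, 0.0696]
tool_rot: [3.142, 0.001, 2.694]
force: [-0.0, 1.9, 9.5]
grip_width: 0.0213
finger_force: 49.0
```

Call:
apply_moves --claw '[0.01,0.01,0.01,0.01,0.01,0.01,0.01,0.01,0.01,0.01,0.01,0.01,0.01,0.01,0.01,0.01,0.01,0.01,0.01,0.01]' --xyz '[[0,0,-0.02],[0,0,-0.04],[0,0,-0.04],[0,0,-0.04],[0,0,-0.04],[0,0,-0.04],[0,0,-0.05],[0.0165,0.037,0],[0.0165,0.037,0],[0.0165,0.037,0],[0.0165,0.037,0],[0.0165,0.037,0],[0.0165,0.037,0],[0.0165,0.037,0],[0.0165,0.037,0],[0.0165,0.037,0],[0.0165,0.037,0],[0.0165,0.037,0],[0.0165,0.037,0],[0,0,0]]' --twist '[[0,0,0],[0,0,0],[0,0,0],[0,0,0],[0,0,0],[0,0,0],[0,0,0],[0,0,0],[0,0,0],[0,0,0],[0,0,0],[0,0,0],[0,0,0],[0,0,0],[0,0,0],[0,0,0],[0,0,0],[0,0,0],[0,0,0],[0,0,0]]'

```text
clock: 8.35
position: [0.4493, 0.1146, 0.3386]
tool_rot: [3.141, -0.001, 2.7]
force: [-0.1, -0.6, -0.9]
grip_width: 0.021
finger_force: 49.1
```

```bash
python3 - <<'E'
from h import *
o=bot.observe();print(o["position"],o["tool_rot"],o["qpos"].round(2),o["grip_width"],o["force"])
w=bot.grab_frame("wrist");save(w,"pics/w3.png",1.5);np.save("w3.npy",w,allow_pickle=True)
print(proj(w,(.5505,.108,.212)),proj(w,np.append(o["position"][:2],o["position"][2]-.006)))
E
```

```text
[0.44933158 0.11462917 0.33861829] [ 3.14105943e+00 -6.60372828e-04  2.70008705e+00] [-0.79  0.16  0.48  1.88 -0.08  1.13  0.84] 0.021018817812332908 [-0.07274115 -0.60826196 -0.90991554]
(np.float64(294.8589681856607), np.float64(270.97777409019636)) (np.float64(257.2396445904089), np.float64(243.1274264593616))
```

View pics/w3.png

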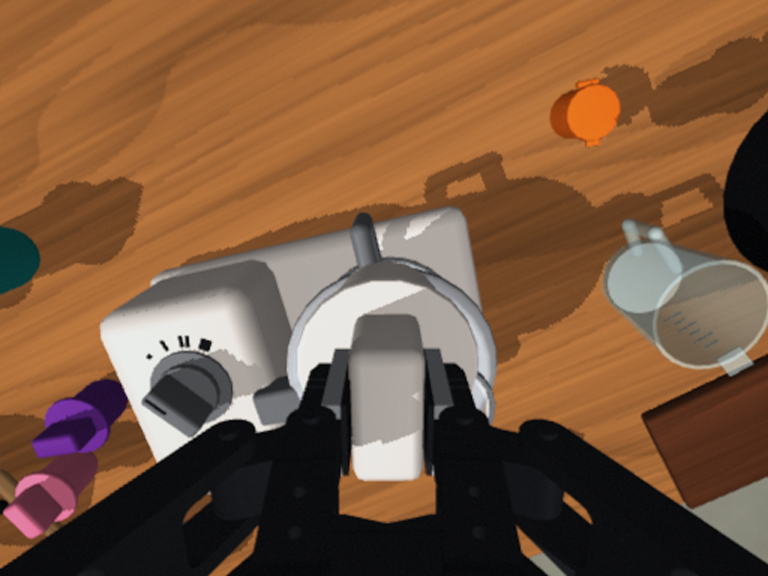

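The pusher hides the tube in this view but sits centred between the pads, bar centre at (387,398). I'll check the pusher's offset from the TCP along the bar.

```bash
python3 - <<'E'
from h import *
from scipy.spatial.transform import Rotation as Ro
w=np.load("w3.npy",allow_pickle=True).item();s=1.5
o=bot.observe();z=o["position"][2]+.0274;R=Ro.from_euler("xyz",o["tool_rot"]).as_matrix()
for u,v in[(387,317),(387,480),(387,398.5)]:
  print((R.T@(ray(w,u/s,v/s,z)-o["position"])).round(4))
zf=o["position"][2]-.0066
for u,v in[(387,258),(284,360),(496,360)]: print("flange",(R.T@(ray(w,u/s,v/s,zf)-o["position"])).round(4))
t=np.array([.5507,.109,.33]);print("to tube",R.T@(t-o["position"]))
b=bot.grab_frame("top");cv2.imwrite("pics/t3.png",cv2.resize(b["img"][140:270,190:340,::-1],None,fx=4,fy=4,interpolation=cv2.INTER_CUBIC))
print(proj(b,np.r_[o["position"][:2],z]))
E
```

```text
[ 0.0331  0.0028 -0.0274]
[-0.0197  0.003  -0.0274]
[ 0.0083  0.0029 -0.0274]
flange [0.0404 0.0028 0.0066]
flange [ 0.0027 -0.0338  0.0066]
flange [0.003  0.0417 0.0066]
to tube [-0.09263996  0.04094189  0.0086212 ]
(np.float64(210.35762883714207), np.float64(212.339640840805))
```

```bash
python3 - <<'E'
from h import *
a=bot.grab_frame("scene");o=bot.observe();p=o["position"]
print("tcp",proj(a,p),"tcp+.027",proj(a,p+[0,0,.027]),"foot exp",proj(a,p-[0,0,.07]))
u,v=map(int,proj(a,p));x0,y0=u-60,v-50;print(x0,y0)
A=cv2.resize(a["img"][y0:y0+120,x0:x0+120,::-1],None,fx=4.5,fy=4.5,interpolation=cv2.INTER_CUBIC)
cv2.imwrite("pics/s3.png",A)
E
```

```text
tcp (np.float64(308.27268354178017), np.float64(170.84901920961653)) tcp+.027 (np.float64(309.25086414897265), np.float64(165.06099346004655)) foot exp (np.float64(305.89088078023366), np.float64(184.94246536144266))
248 120
```

View pics/s3.png

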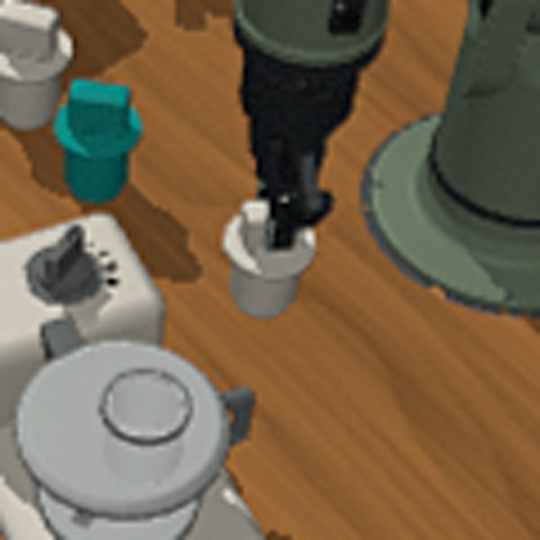

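The scene crop shows the pusher upright, flange just under the fingertips at (270,240) as expected, with no slip. Next I go over the tube and just into the mouth.

Call:
apply_moves --claw '[0.01,0.01,0.01,0.01,0.01,0.01,0.01,0.01,0.01,0.01,0.01,0.01]' --xyz '[[-0.031,0.0137,0],[-0.031,0.0136,0],[-0.031,0.0136,0],[0,0,0],[0,0,0.02],[0,0,0.02],[0,0,0.01],[0,0,0.005],[0,0,0.005],[0,0,0.005],[0,0,0.003],[0,0,0]]' --twist '[[0,0,0],[0,0,0],[0,0,0],[0,0,0],[0,0,0],[0,0,0],[0,0,0],[0,0,0],[0,0,0],[0,0,0],[0,0,0],[0,0,0]]'

```text
clock: 9.7
position: [0.5513, 0.1063, 0.2707]
tool_rot: [-3.141, -0.0, 2.694]
force: [0.1, 0.3, -2.0]
grip_width: 0.0213
finger_force: 49.2
```

```bash
python3 - <<'E'
from h import *
a=bot.grab_frame("scene");b=bot.grab_frame("top");o=bot.observe();print(o["position"],o["force"],o["moment"])
A=cv2.resize(a["img"][140:250,230:320,::-1],(450,550),interpolation=cv2.INTER_CUBIC)
cv2.imwrite("pics/s4.png",A)
E
```

```text
[0.55145318 0.10634461 0.2710295 ] [-0.01082414  0.17729453 -1.23225597] [-0.05911146 -0.09285501 -0.03027082]
```

View pics/s4.png

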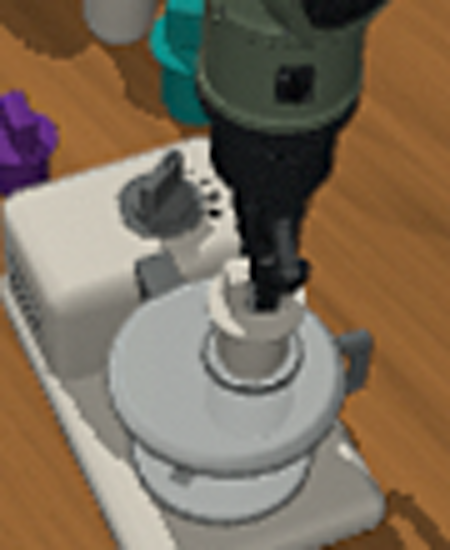

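The shaft foot is inside the tube rim at (252,365) with no contact force. I centre by 2 mm and push it home.

Call:
apply_moves --claw '[0.01,0.01,0.01,0.01,0.01,0.01,0.01,0.01,0.01]' --xyz '[[0.001,0.002,0],[0,0,0.007],[0,0,0.008],[0,0,0.008],[0,0,0.008],[0,0,0.007],[0,0,0.005],[0,0,0.003],[0,0,0]]' --twist '[[0,0,0],[0,0,0],[0,0,0],[0,0,0],[0,0,0],[0,0,0],[0,0,0],[0,0,0],[0,0,0]]'

```text
clock: 10.7
position: [0.5514, 0.1085, 0.2249]
tool_rot: [3.141, 0.0, 2.694]
force: [-0.3, -0.0, -1.1]
grip_width: 0.0215
finger_force: 49.1
```

Nearly home; press a little further to feel the rim.

Call:
apply_moves --claw '[0.01,0.01,0.01,0.01]' --xyz '[[0,0,0.0015],[0,0,0.001],[0,0,0.001],[0,0,0]]' --twist '[[0,0,0],[0,0,0],[0,0,0],[0,0,0]]'

```text
clock: 11.1
position: [0.5518, 0.1086, 0.2243]
tool_rot: [3.139, 0.001, 2.694]
force: [-19.8, -2.3, 52.2]
grip_width: 0.0208
finger_force: 56.5
```

Seated: 52 N at the rim height expected for a fully home pusher. I back off, release, rise, go over the dial and align the yaw.

Call:
apply_moves --claw '[0.02,0.085,0.085,0.085,0.085,0.085,0.085,0.085,0.085,0.085,0.085,0.085,0.085,0.085,0.085,0.085,0.085]' --xyz '[[0,0,-0.003],[0,0,0],[0,0,0],[0,0,0],[0,0,0],[0,0,-0.02],[0,0,-0.04],[0,0,-0.04],[0,0,0],[0,0,0],[0,0,0],[0,0,0],[0,0,0],[0,0,0],[0,0,0],[0,0,0],[0,0,0]]' --twist '[[0,0,0],[0,0,0],[0,0,0],[0,0,0],[0,0,0],[0,0,0],[0,0,0],[0,0,0],[0,0,0],[0,0,-0.14],[0,0,-0.14],[0,0,-0.14],[0,0,-0.14],[0,0,-0.14],[0,0,-0.14],[0,0,0],[0,0,0]]'

```text
clock: 12.8
position: [0.5513, 0.1084, 0.3241]
tool_rot: [3.142, -0.0, -2.754]
force: [0.1, -0.0, 0.6]
grip_width: 0.0851
finger_force: 0.0
```

```bash
python3 - <<'E'
from h import *
from scipy.spatial.transform import Rotation as Ro
o=bot.observe();print(o["position"],o["tool_rot"],o["qpos"].round(2))
R=Ro.from_euler("xyz",o["tool_rot"]).as_matrix();print(R.T@(np.array([.491,-.083,.30])-o["position"]))
for c in("scene","top"):
    bot.grab_frame(c);print([(np.round(d["position"],3),d["score"]) for d in bot.find_in(c,"pusher_mid")])
E
```

```text
[0.55130735 0.10838386 0.32409009] [ 3.14150929e+00 -2.41394132e-04 -2.75407332e+00] [-0.54  0.35  0.32  1.66 -0.12  1.15  1.77]
[ 0.12815229 -0.15440491  0.02410816]
[(array([ 0.572, -0.349,  0.06 ]), 0.81), (array([ 0.326, -0.366,  0.084]), 0.77), (array([ 0.512, -0.257,  0.064]), 0.65), (array([0.559, 0.117, 0.223]), 0.62)]
[(array([ 0.317, -0.386,  0.084]), 0.83), (array([ 0.322, -0.263,  0.087]), 0.77), (array([ 0.563, -0.356,  0.061]), 0.77), (array([ 0.502, -0.268,  0.06 ]), 0.75), (array([ 0.72 , -0.322,  0.024]), 0.45)]
```

Call:
apply_moves --claw '[0.085,0.085,0.085,0.085,0.085,0.085,0.085]' --xyz '[[0.0256,-0.0309,0],[0.0256,-0.0309,0],[0.0256,-0.0309,0],[0.0256,-0.0309,0],[0.0256,-0.0309,0],[0,0,0.024],[0,0,0]]' --twist '[[0,0,0],[0,0,0],[0,0,0],[0,0,0],[0,0,0],[0,0,0],[0,0,0]]'

```text
clock: 13.7
position: [0.4909, -0.0836, 0.2987]
tool_rot: [3.14, -0.003, -2.752]
force: [0.5, 1.4, 0.3]
grip_width: 0.0849
finger_force: 0.0
```

```bash
python3 - <<'E'
from h import *
o=bot.observe();print(o["position"],o["tool_rot"],o["qpos"].round(2))
w=bot.grab_frame("wrist");save(w,"pics/w5.png",1.5);np.save("w5.npy",w,allow_pickle=True)
print(proj(w,(.491,-.083,.152)),proj(w,(.491,-.083,.182)))
print([(np.round(d["position"],3),d["score"]) for d in bot.find_in("wrist","dial_grip")])
E
```

```text
[ 0.49092455 -0.08356649  0.29870788] [ 3.14046421e+00 -2.50876443e-03 -2.75210847e+00] [-0.28  0.26  0.4   1.86 -0.12  1.05  2.13]
(np.float64(257.6689464364173), np.float64(174.59870911568285)) (np.float64(257.66400168367744), np.float64(183.52253364454435))
[(array([ 0.492, -0.087,  0.15 ]), 0.82)]
```

View pics/w5.png

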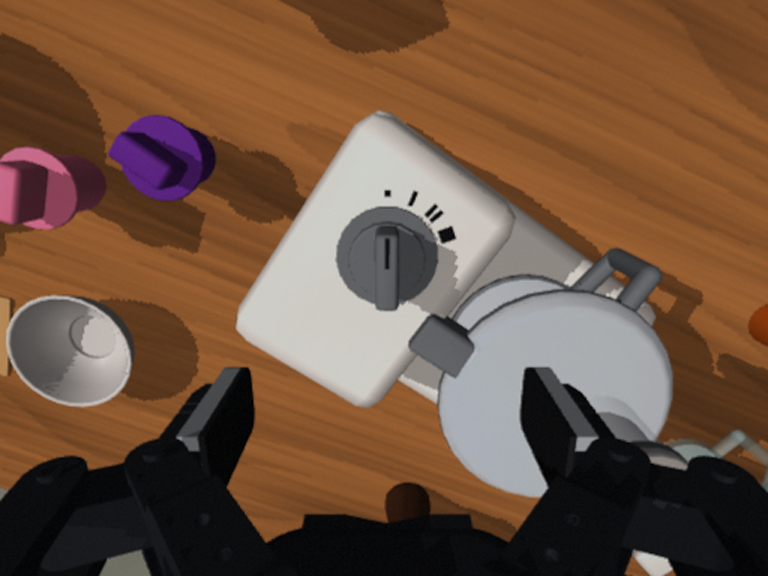

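The dial is at (387,258) between the fingers, bar vertical in the picture, i.e. aligned with the tool's x. The pointer is at the dot (387,193), and the block mark is clockwise at (447,235). The dial sits about 3.5 mm towards tool +x, so I correct for that, descend and grip.

Call:
apply_moves --claw '[0.05,0.05,0.05,0.05,0.05,0.05,0.05,0.0,0.0,0.0,0.0,0.0,0.0]' --xyz '[[0.0035,0,0],[0,0,0.035],[0,0,0.035],[0,0,0.035],[0,0,0.025],[0,0,0.01],[0,0,0],[0,0,0],[0,0,0],[0,0,0],[0,0,0],[0,0,0],[0,0,0]]' --twist '[[0,0,0],[0,0,0],[0,0,0],[0,0,0],[0,0,0],[0,0,0],[0,0,0],[0,0,0],[0,0,0],[0,0,0],[0,0,0],[0,0,0],[0,0,0]]' --force 80

```text
clock: 15.1
position: [0.4895, -0.0843, 0.1616]
tool_rot: [-3.141, 0.002, -2.75]
force: [-4.0, 2.4, 14.4]
grip_width: 0.0117
finger_force: 78.4
```

```bash
python3 - <<'E'
from h import *
o=bot.observe();print(o["position"],o["tool_rot"],o["qpos"].round(2),o["force"],o["moment"],o["grip_width"],o["finger_force"])
E
```

```text
[ 0.48948695 -0.08429664  0.16164613] [-3.14138995e+00  2.05015411e-03 -2.74970843e+00] [-0.21  0.44  0.34  2.02 -0.22  0.72  2.23] [-4.03912135  2.35016013 14.39354129] [ 0.45729577  0.75484544 -0.28829362] 0.011673743485424918 78.44671726226807
```

Call:
apply_moves --claw '[0.0,0.0,0.0,0.0,0.0,0.0,0.0]' --xyz '[[0,0,-0.002],[0,0,0],[0,0,0],[0,0,0],[0,0,0],[0,0,0],[0,0,0]]' --twist '[[0,0,0],[0,0,0.1],[0,0,0.1],[0,0,0.1],[0,0,0.1],[0,0,0],[0,0,0]]'

```text
clock: 15.8
position: [0.4892, -0.0838, 0.162]
tool_rot: [-3.142, 0.0, 3.134]
force: [8.4, 2.4, -27.2]
grip_width: 0.0116
finger_force: 83.2
```

```bash
python3 - <<'E'
from h import *
o=bot.observe();print(o["position"],o["tool_rot"],o["qpos"].round(2),o["force"],o["moment"],o["grip_width"],o["finger_force"])
E
```

```text
[ 0.48920566 -0.0837678   0.16200705] [-3.14157322e+00  4.28703363e-04  3.13449923e+00] [-0.29  0.45  0.45  2.02 -0.29  0.73  1.9 ] [  8.35812982   2.38175224 -27.15904947] [ 0.38296986 -2.08187534  0.0256531 ] 0.011576191668513456 83.21122169494629
```

Call:
apply_moves --claw '[0.0,0.0,0.0,0.0,0.0,0.0,0.0,0.0,0.0,0.0]' --xyz '[[0,0,0.001],[0,0,0],[0,0,0],[0,0,0],[0,0,0],[0,0,0],[0,0,0],[0,0,0],[0,0,0],[0,0,0]]' --twist '[[0,0,0.1],[0,0,0.1],[0,0,0.1],[0,0,0.1],[0,0,0.1],[0,0,0.1],[0,0,0.1],[0,0,0.06],[0,0,0],[0,0,0]]'

```text
clock: 16.8
position: [0.4897, -0.0829, 0.1618]
tool_rot: [3.139, -0.0, 2.375]
force: [4.3, 8.8, -3.5]
grip_width: 0.0121
finger_force: 86.6
```

```bash
python3 - <<'E'
from h import *
o=bot.observe();print(o["position"],o["tool_rot"],o["qpos"].round(2),o["force"],o["moment"],o["grip_width"],o["finger_force"])
E
```

```text
[ 0.4896776  -0.082873    0.16183723] [ 3.13941354e+00 -2.81222385e-04  2.37539752e+00] [-0.44  0.5   0.66  2.02 -0.45  0.76  1.3 ] [ 4.2553312   8.82823275 -3.48953837] [ 1.84255161 -0.88204023  0.14125211] 0.012080935575594337 86.58211469650269
```

Call:
apply_moves --claw '[0.0,0.0,0.0,0.0]' --xyz '[[0,0,0],[0,0,0],[0,0,0],[0,0,0]]' --twist '[[0,0,0.04],[0,0,0.02],[0,0,0.02],[0,0,0]]'

```text
clock: 17.2
position: [0.4897, -0.0828, 0.1618]
tool_rot: [3.14, -0.0, 2.296]
force: [4.0, 8.8, -1.2]
grip_width: 0.0124
finger_force: 88.2
```

```bash
python3 - <<'E'
from h import *
o=bot.observe();print(o["position"],o["tool_rot"],o["qpos"].round(2),o["force"],o["moment"],o["grip_width"],o["finger_force"])
E
```

```text
[ 0.48971355 -0.08283963  0.16184195] [ 3.13962856e+00 -3.73296038e-04  2.29625813e+00] [-0.45  0.51  0.68  2.03 -0.47  0.76  1.24] [ 3.95307438  8.79452605 -1.20782251] [ 1.87546199 -0.77062323  1.26800308] 0.012437748420510894 88.1713879108429
```

The moment jumped from 0.14 to 1.27 N m after 1.24 rad of turn: the dial is at the firm stop and held there. Handing in.

```bash
python3 -c "
from workcell import bot
print(bot.job_done())"
```

```text
the job is handed in; nothing more can be done
None
```

The job is handed in: the small white pusher is seated fully home in the feed tube, and the dial is held at its end stop in the pulse position. Both were judged from force and position readings, with no verdict returned and no picture taken after the dial was turned.

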